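# Square a 96-well block on a plate shaker and reset its stop collar

## Robot

A 7-joint arm with a two-finger parallel gripper is mounted at the origin on the work surface. World frame = base frame: x ahead of the robot, y to its left, z up, the work surface at z = 0. Lengths are in mm, angles in rad, forces in N, time in s.
With the tool pointing down it reaches from about 400 to 875 mm from the base axis. Payload 4.4 kg.
Tool frame: the origin (TCP) lies at the very end of the fingers, on their centre line; the grasp point (between the pads) lies 19 mm behind it; y points along the fingers, z is the direction in which the jaws open and shut, and the axes are right-handed (so a half turn about y gives the same grasp; the last joint's range is limited). The gripper opens to 85 mm and grips with 20 to 120 N. Pads are 22 mm wide; open, the fingers measure 114 mm over their backs; the gripper's body (76 mm by 85 mm) begins 54 mm behind the grasp point. The pads swing forward as they close: fully open they stand 13 mm farther back than shut.
Start: joints at [1.263, 0.628, 0.038, 1.517, -0.027, 0.996, -0.02], TCP at [155.67, -631.098, 231.313] pointing down, gripper open.
Joint ranges: [-3.06, 3.06], [-0.37, 2.12], [-1.25, 1.32], [0.18, 2.47], [-1.1, 4.24], [0.23, 1.98], [-2.94, 2.94]. Speed limits (rad/s): [2.57, 2.57, 3.14, 3.14, 3.14, 3.14, 3.14].

## Interface

Orientations are given as [roll, pitch, yaw] about the fixed x, y, z axes, in that order (R = Rz(yaw) Ry(pitch) Rx(roll)).
In Python, from cell import * gives the robot as it stands.
- The arm moves only by the tool apply_moves, never from a script. Its argument "targets" is a list of rows, each a list of 6 numbers: the shift along the tool's x, y, z in units of 40 mm (1.0 is 40 mm), then the turn, a rotation vector about the tool's x, y, z in units of 8 degrees (1.0 is 8 degrees). A call has 1 to 12 rows; each row shifts and turns the commanded pose from where the row before left it, along the tool's axes as they then stand; what a row does not reach is not made up. A row lasts 1/8 s, in which the tool goes at most 62.5 mm and 10.7 degrees, less where a joint would pass 70% of its speed; a pose out of reach is approached as far as the arm can. A call is refused whole if a number of a shift passes 1 or a number of a turn 1, either way. A call with a gripper value outside its range is refused whole. "jaw" is the gripper command: -1 is shut, 1 is fully open, values between are in proportion, set as the call begins (left out, the last holds). The fingers move at their own pace and stop on an object; the grip force is fixed at half the most. Time passes only in rows, so rows that do not move let the fingers close. It gives the time, the measured TCP pose, the force and the opening at its end, in the units of the state.
- read_state(): the state, without advancing time (a new reading comes with each control period).
- get_image(name): name is "side" or "top"; returns the picture (420x560x3 uint8, red, green, blue); there is no depth.
- calibration(name): a dict with "fx", "fy", "cx", "cy" (pixels), "k1" (the pictures are not rectified: a ray, as slopes to the right and down, at radius r is drawn at 1 + k1 r^2 times it, then the intrinsics apply), "world_from_camera" (4x4, takes a point from camera to world coordinates). Camera axes: x right, y down, z forward; pixel columns grow to the right and rows downward; lengths in mm; the calibration is good to about 2 mm. A picture is of the moment at which its call begins. calibration takes no time and is no camera call.
- finish_job(): hands the job in, once; it reports no verdict.
The state is a dict: "clock": time; "qpos": joint angles; "qd": joint speeds; "tau": joint torques, N m; "eef_pos": TCP position; "tool_rot": TCP orientation; "force": force on the tool from outside, world axes, zero at the start; "torque": the same for the moment, N m; "width": finger opening in mm.
Only numpy, scipy, OpenCV 4.12 (cv2) and the standard library are available. Lean on these libraries where they do the work, as an engineer would, in place of code of your own. Each camera call takes 0.05 s, during which the arm holds its last target. There are 200 camera calls.

## Task

The metal 96-well block lies crooked on the plate shaker because the stop collar on the guide rod is still set for a shorter block. Slacken the collar's wing screw, slide the collar out of the way, and turn the block in place by pushing its swung-out front right corner while its back left corner bears on the end peg, until its long back side lies flush along the rod; keep the block flat on the platform. Then bring the collar up snug against the block's right end, so that the block sits without play between peg and collar, and tighten the wing screw again, leaving the tube rack, bottle, tip box and plate where they stand.

Things in the scene. Friction and masses are not known exactly. Their poses are not given: they have to be found in the camera images.
- shaker: Plate shaker, fixed: dark platform, 190 mm (x) by 280 mm (y), 75 mm above the bench. Origin: centre of the underside; x to the back, y left, z up. A steel guide rod, 10 mm thick, along y at x = 62 mm, axis 17 mm above the platform, runs between end blocks 30 mm high whose inner faces are at y = 96 and -120 mm. The rod's front line, x = 57 mm, is the fence for the block. Friction about 0.6.
- peg (a point): Centre of the top of the fixed end peg, a plain steel pin 10 mm thick standing 30 mm out of the platform at shaker x = +43, y = +87 mm; its right side (y = +82 mm) is where the block's left end must bear.
- home_corner (a point): Point on the platform (shaker x = +57, y = +82, z = +75 mm) where the back left corner of the block belongs when the block is home; axes as the shaker's.
- block: Loose aluminium 96-well block, 86 mm (x) by 128 mm (y) by 25 mm high, about 0.45 kg, too wide to grip. Origin: back left lower corner; it extends 86 mm to -x and 128 mm to -y. Axes as the shaker's when squared up. It starts turned 0.26 to 0.52 rad clockwise (from above), right end swung out to the front, back left corner within about 25 mm of home_corner.
- pushed_corner (a point): The front right corner of the block (block x = -86, y = -128 mm), at half the block's height.
- stop (a joint): Position of the stop collar along the rod, m: 0 when its face is 60 mm right of the peg line (shaker y = 22 mm), growing to the right (shaker -y), up to 0.122; 0.068 when it touches the end of a block that is home. With the screw slack it slides with 1 to 2 N; with it tight it holds to about 30 N.
- stop_face (a point): Centre of the collar's left face, on the rod's axis, 17 mm above the platform; axes as the shaker's. The steel collar is 30 mm in diameter and 18 mm long (to the right of this face): it stands 10 mm proud of the rod's front line and 32 mm above the platform. The wing screw stands upright on it, 9 mm right of this face.
- screw (a joint): Turn of the wing screw, rad: 0 is fully tight (end stop, clockwise from above), growing anticlockwise, up to 2.6. It bites on the rod below about 0.85 and is free above. Turning takes 0.06 Nm when free, about 0.1 Nm where it bites; it stays where it is left.
- wing (a point): Centre of the screw's black upright wing, 30 mm long (this point's x), 10 mm thick (y) and 22 mm high, 53 mm above the platform, on the screw's vertical axis. The point turns with the screw; at joint value 0 its x is parallel to the shaker's x (across the rod). The collar's top is 10 mm below the wing; nothing else within 30 mm at that height.
- tube_rack: Loose white rack, 40 mm high, with six capped tubes; 64 mm (x) by 44 mm (y), 80 mm high to the caps, standing on the platform's front right part. Origin: centre of the underside. Leave it.
- bottle: Loose white round bottle, 68 mm in diameter, 150 mm high, on the bench beside the shaker. Origin: centre of the underside. Leave it.
- tip_box: Loose pipette tip box, 122 mm (x) by 84 mm (y), 62 mm high, on the bench beside the shaker. Origin: centre of the underside. Leave it.
- pcr_plate: Loose white thin-walled 96-well plate, 86 mm (x) by 128 mm (y), 16 mm high, on the bench in front of the shaker. Origin: centre of the underside. Leave it.
Mind the look-alikes: they are no part of the job. Of the things that look like the block, the middle-sized one is meant.

How it is judged:
By the outcome, as a careful person would: the job done as asked, in the order asked, and still so for the second after the job is handed in, with the robot touching nothing.
It also fails if it takes over 64 s, if anything falls off the work surface, if the arm or the gripper's body presses on something with over 40 N, if the wrist force passes 120 N, or if a joint passes its speed limit or range.

## Working session

There is one attempt and no reset: what is moved stays moved. The work goes in short steps, Python scripts to look and compute and a tool call to move; the robot and the scene stay as the last step left them, time stands still between calls to the robot, and variables do not carry over. Pictures are saved under pics/ and viewed, about 8 in all and at most 12, crops included, and the job is handed in when it is done.

Besides the shell and the picture viewer there is one more tool, called after ">>>" as name(argument=value, ...), one argument or row to a line, values as JSON. apply_moves: Moves the arm, as the interface text tells. Its arguments: {"type":"object","properties":{"targets":{"type":"array"},"jaw":{"type":"number"}},"required":["targets"]}

```bash
mkdir -p pics; ls; python3 - <<'E'
from cell import *
import cv2
s=read_state();print(s)
for n in("side","top"):
    im=get_image(n);cv2.imwrite(f"pics/{n}0.png",im[:,:,::-1]);c=calibration(n);print(n,c)
E
```

```text
pics
{'clock': 0.0, 'qpos': array([ 1.2632193 ,  0.62932162,  0.0384404 ,  1.51838306, -0.02701466,
        0.9962828 , -0.01998842]), 'qd': array([ 0.00043872, -0.00082474, -0.00033839, -0.00050755,  0.00162641,
       -0.00042006, -0.00057293]), 'tau': array([ 3.82379612e-04, -5.63405728e+01,  1.22678854e+00, -1.93452466e+01,
        1.11721340e-02,  1.05517352e-02,  5.96145000e-06]), 'eef_pos': array([ 155.51159967, -630.4783202 ,  230.40011441]), 'tool_rot': array([-1.57267333e+00, -1.05249705e-05, -2.89981109e+00]), 'force': array([-0.52150787,  0.22677489, -0.40805521]), 'torque': array([ 0.0246691 ,  0.00163741, -0.03152908]), 'width': 85.86455149372044}
side {'fx': 388.2494027241475, 'fy': 388.2494027241475, 'cx': 278.9913827325015, 'cy': 204.3715451999101, 'k1': -0.08024929902290918, 'world_from_camera': array([[ 8.63299427e-01, -3.72834461e-01,  3.40159617e-01,
         2.95653402e+02],
       [-5.04662876e-01, -6.44965026e-01,  5.73877598e-01,
        -4.74823699e+02],
       [ 5.42971134e-03, -6.67094132e-01, -7.44953648e-01,
         8.19789401e+02],
       [ 0.00000000e+00,  0.00000000e+00,  0.00000000e+00,
         1.00000000e+00]])}
top {'fx': 412.05204697115266, 'fy': 412.05204697115266, 'cx': 277.39810940644765, 'cy': 214.0754003907277, 'k1': -0.03064410933033204, 'world_from_camera': array([[-9.39204832e-03, -9.95449871e-01,  9.48227004e-02,
         5.50261108e+02],
       [-9.99930275e-01,  8.67069510e-03, -8.01655229e-03,
         5.94458125e+01],
       [ 7.15789721e-03, -9.48913807e-02, -9.95461898e-01,
         1.03132251e+03],
       [ 0.00000000e+00,  0.00000000e+00,  0.00000000e+00,
         1.00000000e+00]])}
```

View pics/top0.png

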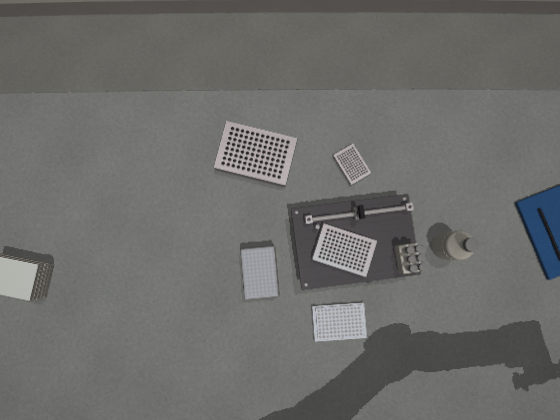

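View pics/side0.png

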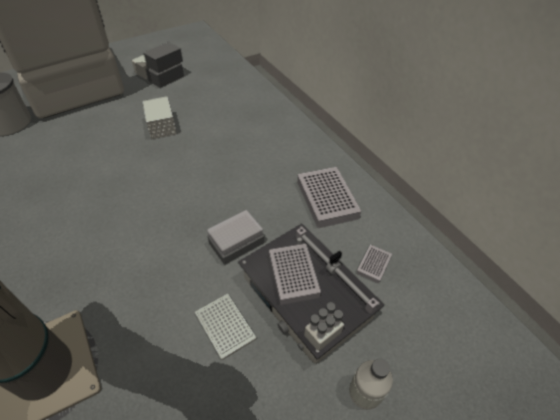

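The look-alikes in the top view are large (255,153), small (352,163), the one on the shaker (345,250), and the white thin plate (340,322). The middle-sized aluminium one lying on the platform is the block. I'll confirm that in an enlarged crop.

```bash
cat > h.py <<'E'
from cell import *
import cv2, numpy as np
def cam(n):
    c=calibration(n); K=np.array([[c['fx'],0,c['cx']],[0,c['fy'],c['cy']],[0,0,1]]);D=np.array([c['k1'],0,0,0,0.])
    return K,D,c['world_from_camera']
def ray(n,uv,z):
    "pixels -> world points on plane z"
    K,D,T=cam(n); p=cv2.undistortPoints(np.array(uv,float).reshape(-1,1,2),K,D).reshape(-1,2)
    d=np.c_[p,np.ones(len(p))]@T[:3,:3].T; o=T[:3,3]
    return o+d*((z-o[2])/d[:,2])[:,None]
def proj(n,X):
    K,D,T=cam(n); R=T[:3,:3].T
    return cv2.projectPoints(np.array(X,float).reshape(-1,1,3),cv2.Rodrigues(R)[0],-R@T[:3,3],K,D)[0].reshape(-1,2)
def crop(n,x0,y0,w,h,s,f,im=None):
    im=get_image(n) if im is None else im
    c=cv2.resize(im[y0:y0+h,x0:x0+w],None,fx=s,fy=s,interpolation=cv2.INTER_CUBIC)
    c=np.clip(c.astype(float)*1.5,0,255).astype(np.uint8)
    for k in range(0,w,20): cv2.putText(c,str(x0+k),(k*s,10),0,.35,(255,255,0));cv2.line(c,(k*s,12),(k*s,18),(255,255,0))
    for k in range(0,h,20): cv2.putText(c,str(y0+k),(0,k*s+4),0,.35,(255,255,0))
    cv2.imwrite(f"pics/{f}.png",c[:,:,::-1])
E
python3 - <<'E'
from h import *
crop("top",285,185,140,112,5,"topc",cv2.imread("pics/top0.png")[:,:,::-1])
crop("side",235,220,155,140,5,"sidec",cv2.imread("pics/side0.png")[:,:,::-1])
E
```

```text
(no output)
```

View pics/topc.png

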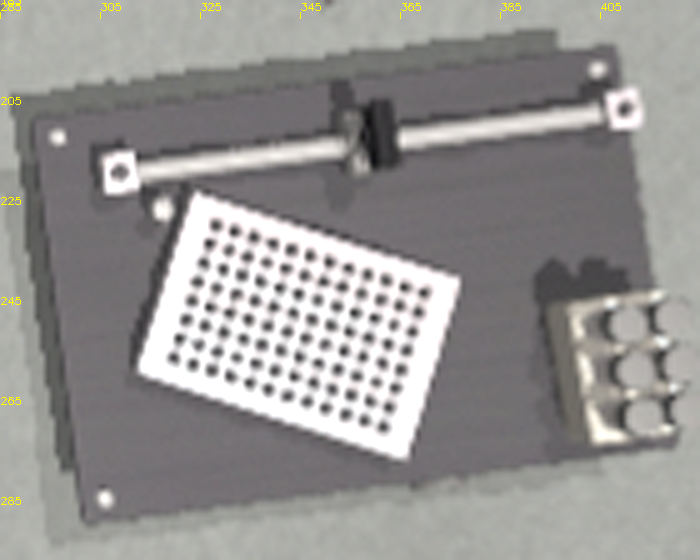

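View pics/sidec.png

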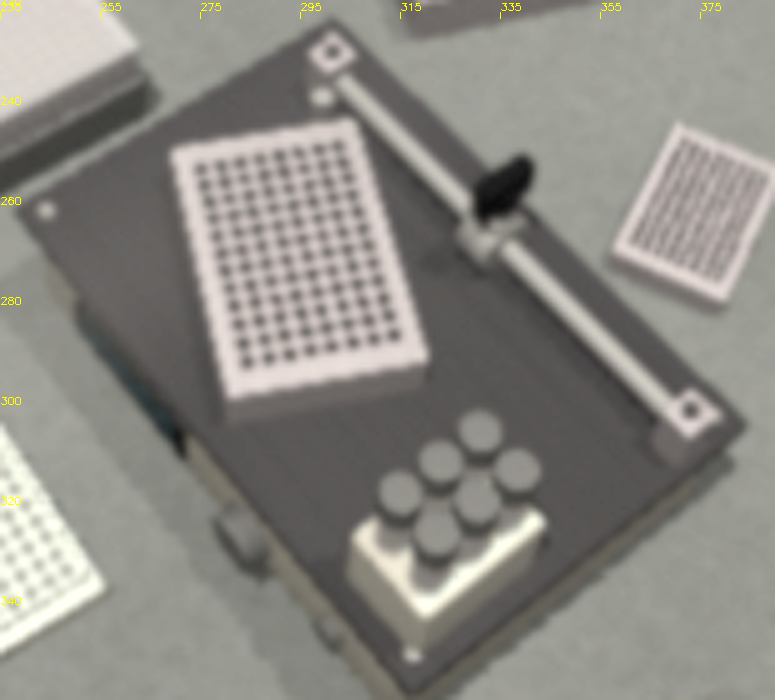

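The crops confirm it: the middle-sized block lies on the platform, clockwise, with its FR corner at about (366,276). The wing is at (361,211), the peg at (317,226), and the rod end blocks at (308,219) and (409,206). Next I'll fit the poses.

```bash
cat > meas.py <<'E'
from h import *
from scipy.optimize import least_squares
t=lambda L,x0=285,y0=185:[(x0+(a+.5)/5-.5,y0+(b+.5)/5-.5) for a,b in L]
s=lambda L:t(L,235,220)
def R2(a): return np.array([[np.cos(a),-np.sin(a)],[np.sin(a),np.cos(a)]])
def tow(p,L): L=np.array(L,float); return np.c_[L[:,:2]@R2(p[2]).T+p[:2],L[:,2]]
# shaker: x,y,yaw, end block centres yL,yR free
def res(p,full=False):
    L=[[62,p[3],105],[62,p[4],105],[43,87,105]]
    W=tow(p,L); a=proj("top",W)-t([(119,173),(625,109),(163,209)]); b=proj("side",W+[p[5],p[6],0])-s([(332,52),(690,411),(322,97)])
    return np.r_[a.ravel(),b.ravel(),p[5]*.3,p[6]*.3]
r=least_squares(res,[420,-80,-.1,105,-130,0,0]); S=r.x;print("shaker",S.round(3),r.fun.round(2))
B=[[0,0,100],[0,-128,100],[-86,-128,100],[-86,0,100]]
def rb(p):
    W=tow(p,B); return np.r_[(proj("top",W)-t([(193,190),(460,277),(408,460),(137,372)])).ravel(),(proj("side",W+[S[5],S[6],0])-s([(355,122),(427,358),(228,397),(172,150)])).ravel()]
r=least_squares(rb,[S[0],S[1],S[2]-.4]);print("block",r.x.round(3),r.fun.round(2))
b=r.x; print("block in shaker",(R2(S[2]).T@(b[:2]-S[:2])).round(1),b[2]-S[2])
def rw(p): return np.r_[(proj("top",[p])-t([(383,132)])).ravel(),(proj("side",[p+[S[5],S[6],0]])-s([(503,187)])).ravel()]
r=least_squares(rw,[450,-100,128]);w=r.x;print("wing",w,r.fun.round(2),"shaker",R2(S[2]).T@(w[:2]-S[:2]))
for z,n,uv in((128,"top",t([(383,132)])),(128,"side",s([(503,187)]))):
    q=ray(n,uv,z)[0];print(n,q,R2(S[2]).T@(q[:2]-S[:2]))
E
python3 meas.py
```

```text
shaker [ 5.76909e+02 -1.29094e+02  1.17000e-01  1.04434e+02 -1.27834e+02
 -6.79000e-01 -8.80000e-01] [ 0.12 -0.03 -0.03  0.02  0.09  0.14 -0.18 -0.01  0.02  0.02  0.18 -0.3
 -0.2  -0.26]
block [ 6.1806e+02 -5.2081e+01 -3.2500e-01] [ 0.14  0.25  0.53  0.36 -0.11  0.2  -0.14  0.1   0.01 -1.13  0.73  0.4
  0.1   0.12 -0.31 -0.58]
block in shaker [49.8 71.7] -0.44151874237333444
wing [ 640.62097619 -132.4677104   128.61400901] [-0.21  0.38  0.41 -0.06] shaker [ 62.8854424  -10.77014362]
top [ 641.52074083 -133.08133782  128.        ] [ 63.70762985 -11.48437244]
side [ 639.39513408 -132.71015095  128.        ] [ 61.63970821 -10.86818754]
```

```bash
cat >> h.py <<'E'
from scipy.spatial.transform import Rotation as Ro
S=np.array([576.6,-129.5,0.117])
def sh(p):
    c,s=np.cos(S[2]),np.sin(S[2]); d=np.array(p[:2])-S[:2]; return np.array([c*d[0]+s*d[1],-s*d[0]+c*d[1],p[2]])
def wo(p):
    c,s=np.cos(S[2]),np.sin(S[2]); return np.array([S[0]+c*p[0]-s*p[1],S[1]+s*p[0]+c*p[1],p[2]])
def go(target=None):
    s=read_state(); R=Ro.from_euler('xyz',s['tool_rot']).as_matrix()
    x=R@[1,0,0]; yaw=np.arctan2(x[1],x[0])-S[2]
    print("t",round(s['clock'],2),"tcp sh",sh(s['eef_pos']).round(1),"yaw rel deg",np.degrees(yaw).round(1),"down",(R@[0,1,0]).round(3),"F",s['force'].round(1),"w",round(s['width'],1),"q",s['qpos'].round(2))
    if target is not None: print("units tool xyz to",target,(R.T@(wo(target)-s['eef_pos'])/40).round(3))
E
python3 - <<'E'
from h import *
go([62,-11,200]); print(sh(ray("top",[(409,259)],155)[0]), sh(ray("top",[(395,247),(403,273)],115)[0]),sh(ray("top",[(396,246),(404,273)],115)[1]))
E
```

```text
t 0.1 tcp sh [-476.7 -448.5  230.5] yaw rel deg -172.8 down [-0.     0.002 -1.   ] F [-0.3  0.6  0.8] w 85.2 q [ 1.26  0.63  0.04  1.52 -0.03  1.   -0.02]
units tool xyz to [62, -11, 200] [-14.724   0.777  -9.174]
[-52.3221514  -91.60006147 155.        ] [-24.20924407 -77.4083958  115.        ] [-83.61075516 -88.65427278 115.        ]
```

>>> apply_moves(
  targets=[
    [0,0,0,0,0.9,0],
    [-0.5,0,-0.4,0,0,0],
    [-0.9,0,-0.73,0,0,0],
    [-0.9,0,-0.73,0,0,0],
    [-0.9,0,-0.73,0,0,0],
    [-0.9,0,-0.73,0,0,0],
    [-0.9,0,-0.73,0,0,0],
    [-0.9,0,-0.73,0,0,0],
    [-0.9,0,-0.73,0,0,0],
    [-0.9,0,-0.73,0,0,0],
    [-0.9,0,-0.73,0,0,0],
    [-0.9,0,-0.73,0,0,0],
  ],
  jaw=1,
)

```text
clock: 1.6
eef_pos: [498.1, -279.9, 231.0]
tool_rot: [-1.571, -0.001, -3.026]
force: [0.2, -0.2, -0.7]
width: 85.4
```

```bash
python3 -c "
from h import *
go([62,-11,160])"
```

```text
t 1.6 tcp sh [ -95.5 -140.2  231. ] yaw rel deg -180.1 down [-0.001  0.    -1.   ] F [ 0.2 -0.2 -0.7] w 85.4 q [ 0.42  0.52  0.06  1.74 -0.04  0.88 -0.96]
units tool xyz to [62, -11, 160] [-3.935  1.775 -3.233]
```

>>> apply_moves(
  targets=[
    [-0.6,0,-0.5,0,0,0],
    [-0.8,0,-0.7,0,0,0],
    [-0.8,0,-0.7,0,0,0],
    [-0.8,0.4,-0.7,0,0,0],
    [-0.6,0.5,-0.4,0,0,0],
    [-0.34,0.6,-0.23,0,0,0],
    [0,0.27,0,0,0,0],
    [0,0,0,0,0,0],
  ],
)

```text
clock: 2.6
eef_pos: [637.6, -135.5, 159.6]
tool_rot: [-1.571, -0.003, -3.026]
force: [-0.2, -0.5, 0.4]
width: 85.4
```

```bash
python3 -c "
from h import *
go([62,-11,113]);crop('top',285,185,140,112,5,'t1')
crop('side',265,150,140,120,5,'s1')"
```

```text
t 2.6 tcp sh [ 59.9 -13.1 159.6] yaw rel deg -180.1 down [-0.003 -0.    -1.   ] F [-0.2 -0.5  0.4] w 85.4 q [ 0.13  0.71  0.05  1.58 -0.04  0.86 -1.25]
units tool xyz to [62, -11, 113] [-0.056  1.165 -0.052]
```

View pics/s1.png

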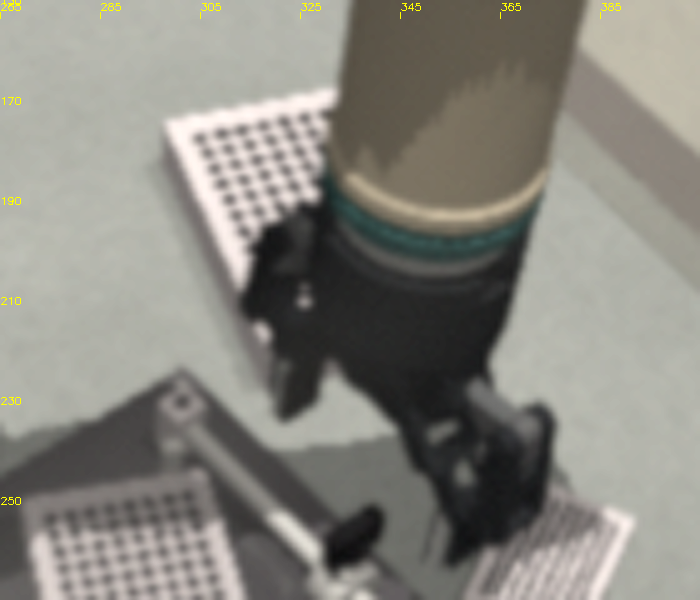

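The fingers, open over the wing at (335,257), straddle it along the rod as planned. I'll descend and close.

>>> apply_moves(
  targets=[
    [-0.05,0.3,-0.05,0,0,0],
    [0,0.5,0,0,0,0],
    [0,0.35,0,0,0,0],
    [0,0,0,0,0,0],
  ],
)

```text
clock: 3.2
eef_pos: [639.8, -132.3, 113.3]
tool_rot: [-1.572, -0.002, -3.026]
force: [-1.1, -0.5, 0.6]
width: 85.1
```

>>> apply_moves(
  targets=[
    [0,0,0,0,0,0],
    [0,0,0,0,0,0],
    [0,0,0,0,0,0],
    [0,0,0,0,0,0],
    [0,0,0,0,0,0],
    [0,0,0,0,0,0],
    [0,0,0,0,0,0],
    [0,0,0,0,0,0],
  ],
  jaw=-1,
)

```text
clock: 4.2
eef_pos: [640.9, -132.4, 114.9]
tool_rot: [-1.571, 0.0, -3.025]
force: [-1.2, -0.2, 4.5]
width: 8.7
```

```bash
python3 -c "
from h import *
go([62,-11,113])"
```

```text
t 4.2 tcp sh [ 63.5 -10.4 114.9] yaw rel deg -180.0 down [ 0. -0. -1.] F [-1.2 -0.2  4.5] w 8.7 q [ 0.13  0.77  0.05  1.61 -0.05  0.77 -1.25]
units tool xyz to [62, -11, 113] [0.039 0.048 0.015]
```

>>> apply_moves(
  targets=[
    [0,-0.03,0,0,-0.3,0],
    [0,0,0,0,-0.7,0],
    [0,0,0,0,-0.8,0],
    [0,0,0,0,-0.8,0],
    [0,0,0,0,-0.8,0],
    [0,0,0,0,-0.8,0],
    [0,0,0,0,-0.8,0],
    [0,0,0,0,-0.8,0],
    [0,0,0,0,-0.8,0],
    [0,0,0,0,-0.8,0],
    [0,0,0,0,-0.8,0],
    [0,0,0,0,-0.8,0],
  ],
)

```text
clock: 5.7
eef_pos: [639.7, -131.8, 115.0]
tool_rot: [-1.573, 0.001, -1.764]
force: [-1.6, 0.0, 0.9]
width: 8.5
```

>>> apply_moves(
  targets=[
    [0,0,0,0,-0.8,0],
    [0,0,0,0,-0.6,0],
    [0,0,0,0,0,0],
  ],
)

```text
clock: 6.08
eef_pos: [639.5, -132.1, 115.0]
tool_rot: [-1.574, 0.001, -1.573]
force: [-2.1, 1.2, -0.3]
width: 8.5
```

```bash
python3 -c "
from h import *
go([62,-84,114]);print(read_state()['torque'])"
```

```text
t 6.08 tcp sh [ 62.1  -9.9 115. ] yaw rel deg -96.8 down [-0.003  0.001 -1.   ] F [-2.1  1.2 -0.3] w 8.5 q [ 0.37  0.79 -0.35  1.6   0.34  0.82 -0.13]
units tool xyz to [62, -84, 114] [1.84  0.022 0.217]
[0.2201401  0.54827225 0.01724119]
```

>>> apply_moves(
  targets=[
    [0.2,0,0.024,0,0,0],
    [0.3,0,0.036,0,0,0],
    [0.3,0,0.036,0,0,0],
    [0.3,0,0.036,0,0,0],
    [0.3,0,0.036,0,0,0],
    [0.3,0,0.036,0,0,0],
    [0.14,0,0.016,0,0,0],
    [0,0,0,0,0,0],
  ],
)

```text
clock: 7.08
eef_pos: [648.4, -207.9, 115.1]
tool_rot: [-1.572, -0.002, -1.575]
force: [-5.6, -1.6, -5.7]
width: 8.9
```

```bash
python3 -c "
from h import *
go([62,-84,114])"
```

```text
t 7.08 tcp sh [ 62.2 -86.3 115.1] yaw rel deg -96.9 down [-0.002 -0.002 -1.   ] F [-5.6 -1.6 -5.7] w 8.9 q [ 0.47  0.82 -0.36  1.51  0.35  0.87 -0.02]
units tool xyz to [62, -84, 114] [-0.056  0.027 -0.012]
```

>>> apply_moves(
  targets=[
    [0,0,0,0,0,0],
    [0,0,0,0,0,0],
    [0,0,0,0,0,0],
    [0,-0.5,0,0,0,0],
    [0,-0.8,0,0,0,0],
    [0,-0.9,0,0,0,0],
    [0,0,0,0,0,0],
  ],
  jaw=0.2,
)

```text
clock: 7.95
eef_pos: [652.3, -206.1, 209.0]
tool_rot: [-1.562, -0.002, -1.573]
force: [0.4, -0.2, 0.4]
width: 51.1
```

```bash
python3 -c "
from h import *
go([-90,-20,200])
b=np.array([49.8,71.7]);a=-.4415;c,s=np.cos(a),np.sin(a)
for l in([-86,-128],[-86,0],[0,-128],[-86,-110]): print(l,b+[c*l[0]-s*l[1],s*l[0]+c*l[1]])"
```

```text
t 7.95 tcp sh [ 66.3 -85.  209. ] yaw rel deg -96.9 down [ 0.009 -0.002 -1.   ] F [ 0.4 -0.2  0.4] w 51.1 q [ 0.48  0.72 -0.4   1.44  0.3   1.03  0.02]
units tool xyz to [-90, -20, 200] [-1.147  0.187 -4.075]
[-86, -128] [-82.64751178  -7.27883655]
[-86, 0] [-27.95360933 108.44746571]
[0, -128] [ -4.89390245 -44.02630226]
[-86, -110] [-74.95618175   8.9951747 ]
```

>>> apply_moves(
  targets=[
    [0,0,0,0,-0.86,0],
    [-0.2,0,-0.4,0,0,0],
    [-0.3,0,-0.7,0,0,0],
    [-0.3,0,-0.8,0,0,0],
    [-0.4,0,-0.8,0,0,0],
    [-0.4,0,-0.8,0,0,0],
    [-0.23,0,-0.6,0,0,0],
    [0,0,-0.3,0,0,0],
    [0,0.4,0,0,0,0],
    [0,0.8,0,0,0,0],
    [0,0.5,0,0,0,0],
    [0,0,0,0,0,0],
  ],
  jaw=-1,
)

```text
clock: 9.45
eef_pos: [465.7, -154.1, 134.7]
tool_rot: [-1.573, 0.001, -1.453]
force: [0.1, 0.4, -0.3]
width: 0.2
```

```bash
python3 -c "
from h import *
go([-110,-12,88])
crop('top',285,185,140,112,5,'t2')"
```

```text
t 9.45 tcp sh [-113.   -11.4  134.7] yaw rel deg -90.0 down [-0.002  0.001 -1.   ] F [ 0.1  0.4 -0.3] w 0.2 q [ 0.53  0.58 -0.4   2.04  0.38  0.6  -0.01]
units tool xyz to [-110, -12, 88] [0.015 1.167 0.077]
```

View pics/t2.png

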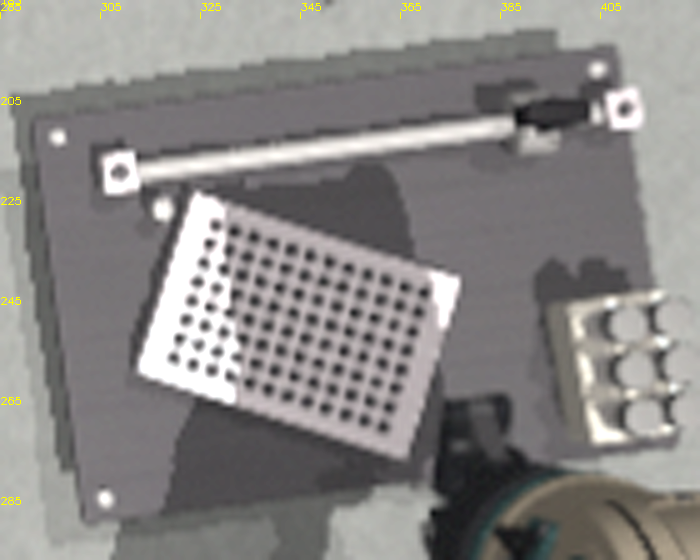

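The collar now sits at the right (crop 535,115), the wing lies along the rod, and the block is untouched. Next I'll descend in front of the corner.

>>> apply_moves(
  targets=[
    [0,0.5,0,0,0,0],
    [0,0.5,0,0,0,0],
    [0,0.17,0,0,0,0],
    [0,0,0,0,0,0],
  ],
)

```text
clock: 10.0
eef_pos: [466.5, -154.1, 89.4]
tool_rot: [-1.57, -0.0, -1.453]
force: [0.6, 0.8, 0.8]
width: 0.1
```

```bash
python3 -c "
from h import *
go([-100,-12,88])
p=read_state()['eef_pos']; print(proj('top',[p,wo([-98.5,-11,88]),wo([-82.6,-7.3,88])]), 'vertex px',285+408/5,185+460/5)"
```

```text
t 10.0 tcp sh [-112.2  -11.5   89.4] yaw rel deg -90.0 down [ 0.001 -0.    -1.   ] F [0.6 0.8 0.8] w 0.1 q [ 0.49  0.65 -0.34  2.07  0.44  0.48 -0.06]
units tool xyz to [-100, -12, 88] [0.012 0.034 0.305]
[[368.9719888  289.48752421]
 [367.73243496 283.41872188]
 [365.12424061 276.63198052]] vertex px 366.6 277.0
```

>>> apply_moves(
  targets=[
    [0,0,0.2,0,0,0],
    [0,0,0.15,0,0,0],
    [0.02,0,0.1,0,0,0],
    [0.04,0,0.1,0,0,0],
    [0.04,0,0.1,0,0,0],
    [0.05,0,0.1,0,0,0],
    [0.05,0,0.1,0,0,0],
    [0.05,0,0.1,0,0,0],
    [0.05,0,0.1,0,0,0],
    [0.05,0,0.1,0,0,0],
    [0,0,0,0,0,0],
  ],
)

```text
clock: 11.38
eef_pos: [504.5, -165.6, 88.4]
tool_rot: [-1.588, -0.002, -1.456]
force: [-17.5, -3.9, 15.5]
width: -0.2
```

```bash
python3 -c "
from h import *
go([-43.5,-34,88])
crop('top',285,185,140,112,5,'t3')"
```

```text
t 11.38 tcp sh [-75.8 -27.4  88.4] yaw rel deg -90.2 down [-0.017 -0.004 -1.   ] F [-17.5  -3.9  15.5] w -0.2 q [ 0.49  0.7  -0.35  1.95  0.43  0.58 -0.04]
units tool xyz to [-43.5, -34, 88] [ 0.162 -0.003  0.809]
```

View pics/t3.png

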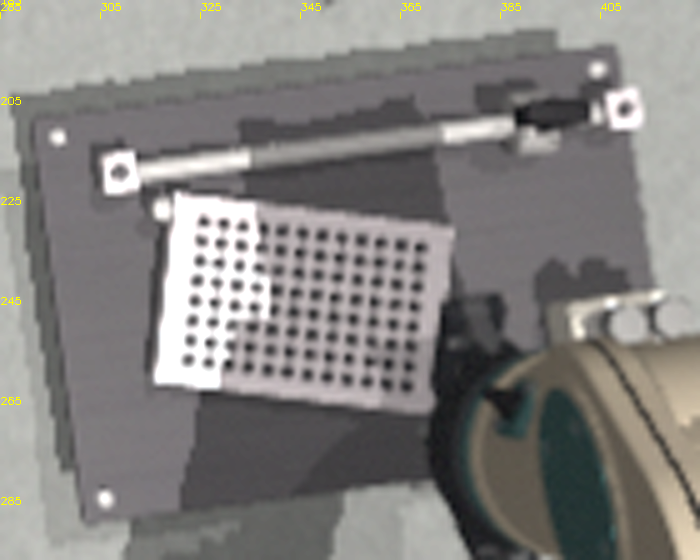

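```bash
cat >> h.py <<'E'
def fitblk(L,x0=285,y0=185,k=5):
    from scipy.optimize import least_squares
    uv=np.array([(x0+(a+.5)/k-.5,y0+(b+.5)/k-.5) for a,b in L])
    W=ray("top",uv,100); B=np.array([[0,0],[0,-128],[-86,-128],[-86,0]])
    Q=np.array([sh(w)[:2] for w in W])+[-.35,-.45]
    f=lambda p:((B@np.array([[np.cos(p[2]),np.sin(p[2])],[-np.sin(p[2]),np.cos(p[2])]])+p[:2])-Q).ravel()
    r=least_squares(f,[50,80,-.2]); print("BL sh",r.x[:2].round(1),"ang",r.x[2].round(3),"res",r.fun.round(1)); 
    a=r.x[2];print("FR",(r.x[:2]+[np.cos(a)*-86+np.sin(a)*128,-np.sin(a)*86-np.cos(a)*128]).round(1))
E
python3 -c "
from h import *
fitblk([(193,190),(460,277),(408,460),(137,372)])
fitblk([(175,195),(455,228),(432,412),(153,383)])"
```

```text
BL sh [50.2 72.1] ang -0.437 res [-0.2  0.2 -0.1 -0.9  0.3  0.2  0.   0.4]
FR [-81.9  -7.5]
BL sh [50.2 80.7] ang -0.245 res [ 0.9  0.5  0.8  0.6 -1.9 -1.1  0.2  0. ]
FR [-64.3 -22.6]
```

>>> apply_moves(
  targets=[
    [0,-0.06,0,0,0,0],
    [0.02,0,0.08,0,0,0],
    [0.02,0,0.08,0,0,0],
    [0.03,0,0.08,0,0,0],
    [0.03,0,0.08,0,0,0],
    [0.03,0,0.08,0,0,0],
    [0.03,0,0.08,0,0,0],
    [0.03,0,0.08,0,0,0],
    [0,0,0,0,0,0],
  ],
)

```text
clock: 12.55
eef_pos: [527.4, -175.5, 90.6]
tool_rot: [-1.589, -0.007, -1.46]
force: [-15.0, -13.7, 10.9]
width: -0.2
```

```bash
python3 -c "
from h import *
go([-43.5,-36,88])
crop('top',285,185,140,112,5,'t4')"
```

```text
t 12.55 tcp sh [-54.2 -40.   90.6] yaw rel deg -90.4 down [-0.017 -0.009 -1.   ] F [-15.  -13.7  10.9] w -0.2 q [ 0.49  0.72 -0.35  1.88  0.42  0.63 -0.02]
units tool xyz to [-43.5, -36, 88] [-0.102  0.06   0.268]
```

>>> apply_moves(
  targets=[
    [0,-0.03,0.07,0,0,0],
    [0,0,0.07,0,0,0],
    [0,0,0.07,0,0,0],
    [0,0,0.07,0,0,0],
    [0,0,0,0,0,0],
  ],
)

```text
clock: 13.22
eef_pos: [540.5, -171.9, 92.0]
tool_rot: [-1.585, -0.005, -1.458]
force: [-14.2, -8.8, 9.8]
width: -0.1
```

```bash
python3 -c "
from h import *
go([-43.5,-36,88])
crop('top',285,185,140,112,5,'t5')"
```

```text
t 13.22 tcp sh [-40.8 -37.9  92. ] yaw rel deg -90.2 down [-0.014 -0.007 -1.   ] F [-14.2  -8.8   9.8] w -0.1 q [ 0.48  0.73 -0.36  1.85  0.41  0.65 -0.02]
units tool xyz to [-43.5, -36, 88] [-0.047  0.1   -0.066]
```

View pics/t5.png

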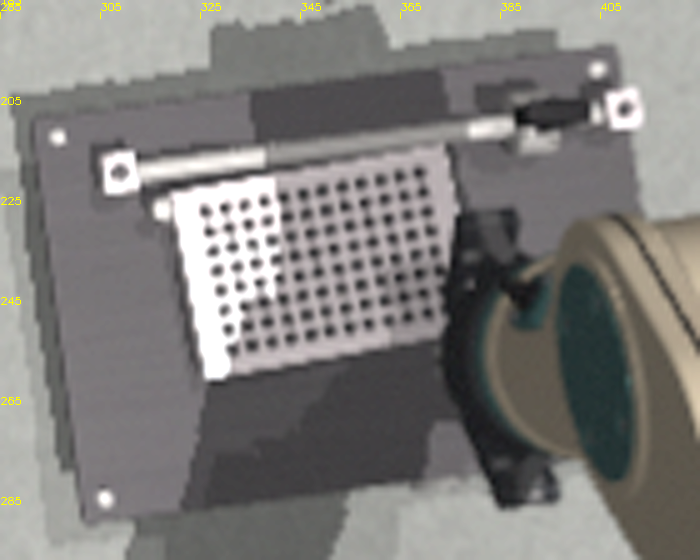

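```bash
python3 -c "
from h import *
fitblk([(172,192),(447,146),(478,330),(210,381)])"
```

```text
BL sh [50.5 81.9] ang 0.047 res [-0.3  0.5  0.6 -0.  -0.8 -2.4  0.5  1.9]
FR [-29.5 -50. ]
```

>>> apply_moves(
  targets=[
    [0,0,-0.3,0,0,0],
    [0,0.08,-0.4,0,0,0],
    [-0.4,0,0,0,0,0],
    [-0.6,0,0,0,0,0],
    [-0.6,0,0,0,0,0],
    [-0.4,0,0,0,0,0],
    [0,0,0.25,0,0,0],
    [0,0,0.15,0,0,0],
    [0,0,0.1,0,0,0],
    [0,0,0,0,0,0],
  ],
)

```text
clock: 14.52
eef_pos: [525.3, -87.7, 89.2]
tool_rot: [-1.581, 0.001, -1.454]
force: [-12.0, 2.9, 13.5]
width: 0.2
```

```bash
python3 -c "
from h import *
go([-41,45,88])"
```

```text
t 14.53 tcp sh [-46.1  47.5  89.2] yaw rel deg -90.0 down [-0.011 -0.001 -1.   ] F [-12.    2.9  13.5] w 0.2 q [ 0.33  0.69 -0.34  1.95  0.41  0.57 -0.16]
units tool xyz to [-41, 45, 88] [0.063 0.029 0.127]
```

>>> apply_moves(
  targets=[
    [0,-0.03,0.05,0,0,0],
    [0,0,0.05,0,0,0],
    [0,0,0.05,0,0,0],
    [0,0,0.04,0,0,0],
    [0,0,0,0,0,0],
  ],
)

```text
clock: 15.15
eef_pos: [530.0, -87.4, 89.7]
tool_rot: [-1.587, 0.001, -1.455]
force: [-16.8, 3.0, 13.7]
width: -0.1
```

```bash
python3 -c "
from h import *
go([-41,45,88])"
```

```text
t 15.15 tcp sh [-41.3  47.3  89.7] yaw rel deg -90.1 down [-0.016 -0.001 -1.   ] F [-16.8   3.   13.7] w -0.1 q [ 0.33  0.7  -0.34  1.93  0.4   0.59 -0.16]
units tool xyz to [-41, 45, 88] [0.056 0.042 0.009]
```

>>> apply_moves(
  targets=[
    [0,0,0.05,0,0,0],
    [0,0,0.05,0,0,0],
    [0,0,0,0,0,0],
  ],
)

```text
clock: 15.52
eef_pos: [530.2, -87.3, 89.6]
tool_rot: [-1.594, 0.0, -1.455]
force: [-23.0, 2.6, 21.0]
width: 0.0
```

```bash
python3 -c "
from h import *
go([-41,45,88])
crop('top',295,200,100,80,8,'t6')"
```

```text
t 15.53 tcp sh [-41.1  47.3  89.6] yaw rel deg -90.1 down [-0.023 -0.003 -1.   ] F [-23.    2.6  21. ] w 0.0 q [ 0.33  0.7  -0.34  1.93  0.4   0.6  -0.16]
units tool xyz to [-41, 45, 88] [0.057 0.041 0.005]
```

View pics/t6.png

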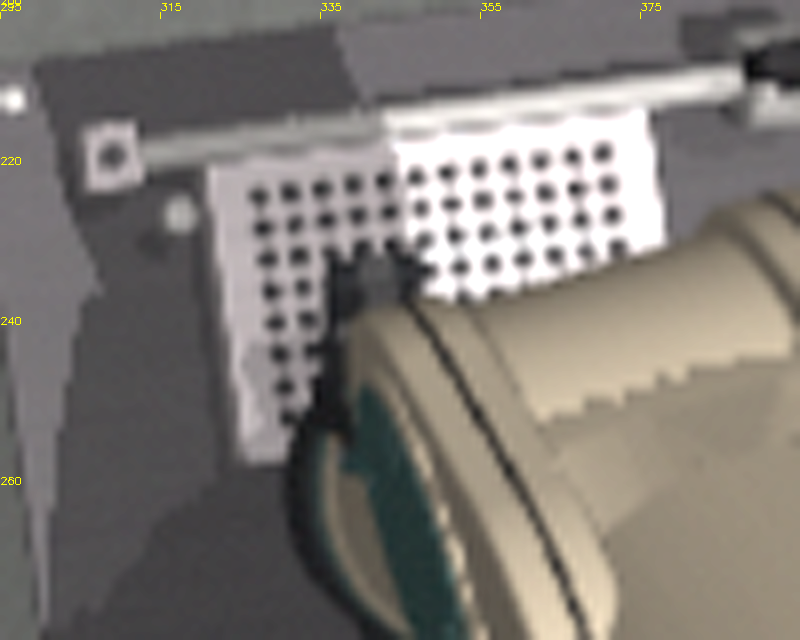

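>>> apply_moves(
  targets=[
    [0,0,-0.2,0,0,0],
    [0,0,-0.3,0,0,0],
    [0,-0.5,0,0,0,0],
    [0,-0.5,0,0,0,0],
    [0.3,0,0.15,0,0,0],
    [0.6,0,0.3,0,0,0],
    [0.6,0,0.3,0,0,0],
    [0.6,0,0.3,0,0,0],
    [0.6,0,0.3,0,0,0],
    [0.3,0,0.1,0,0,0],
    [0,0,0,0,0,0],
  ],
)

```text
clock: 16.95
eef_pos: [593.2, -202.3, 129.6]
tool_rot: [-1.572, -0.0, -1.456]
force: [-1.0, -0.2, 0.3]
width: 0.2
```

```bash
python3 -c "
from h import *
go([5,-74,91])
crop('top',295,200,100,80,8,'t7')
crop('side',235,220,155,140,5,'s7')"
```

```text
t 16.95 tcp sh [  8.  -74.2 129.6] yaw rel deg -90.1 down [-0.001 -0.    -1.   ] F [-1.  -0.2  0.3] w 0.2 q [ 0.52  0.74 -0.4   1.67  0.37  0.81  0.07]
units tool xyz to [5, -74, 91] [-0.005  0.965 -0.074]
```

View pics/t7.png

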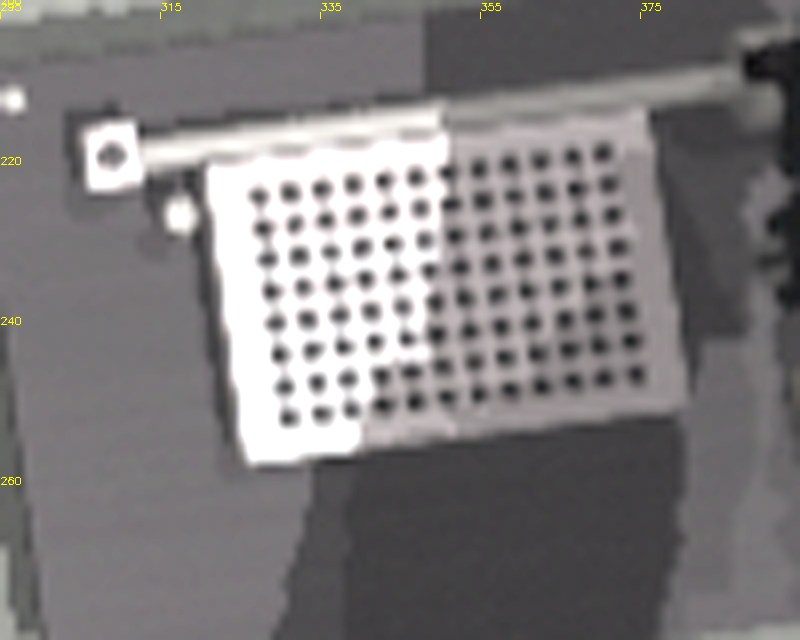

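```bash
python3 -c "
from h import *
fitblk([(208,165),(648,108),(687,408),(247,464)],295,200,8)
print(proj('top',[wo([43,87,105])]), 295+180/8,200+215/8)"
```

```text
BL sh [57.4 78. ] ang -0.004 res [ 0.7  1.  -0.1 -0.2 -0.4 -1.5 -0.2  0.8]
FR [-29.  -49.7]
[[317.47316413 226.68977829]] 317.5 226.875
```

>>> apply_moves(
  targets=[
    [0,0.4,-0.05,0,0,0],
    [0,0.45,-0.05,0,0,0],
    [0,0.12,0,0,0,0],
    [-0.15,0,0,0,0,0],
    [-0.1,0,0,0,0,0],
    [-0.05,0,0,0,0,0],
    [-0.05,0,0,0,0,0],
    [0,0,0,0,0,0],
  ],
)

```text
clock: 18.05
eef_pos: [588.4, -188.5, 92.2]
tool_rot: [-1.57, -0.002, -1.454]
force: [1.5, -3.5, 2.2]
width: 0.3
```

```bash
python3 -c "
from h import *
go([5,-57,91])"
```

```text
t 18.05 tcp sh [  4.8 -60.   92.2] yaw rel deg -90.0 down [ 0.001 -0.001 -1.   ] F [ 1.5 -3.5  2.2] w 0.3 q [ 0.49  0.78 -0.37  1.72  0.4   0.72  0.03]
units tool xyz to [5, -57, 91] [-0.075  0.031  0.005]
```

>>> apply_moves(
  targets=[
    [-0.04,0,0,0,0,0],
    [-0.04,0,0,0,0,0],
    [-0.04,0,0,0,0,0],
    [0,0,0,0,0,0],
  ],
)

```text
clock: 18.55
eef_pos: [587.7, -185.4, 92.2]
tool_rot: [-1.57, -0.003, -1.455]
force: [1.6, -6.4, 1.5]
width: -0.1
```

>>> apply_moves(
  targets=[
    [-0.04,0,0,0,0,0],
    [-0.03,0,0,0,0,0],
    [0,0,0,0,0,0],
  ],
)

```text
clock: 18.92
eef_pos: [587.1, -185.1, 92.3]
tool_rot: [-1.571, -0.006, -1.456]
force: [0.5, -11.4, 2.6]
width: -0.4
```

```bash
python3 -c "
from h import *
go([5,-57,91])"
```

```text
t 18.93 tcp sh [  4.  -56.4  92.3] yaw rel deg -90.1 down [ 0.001 -0.006 -1.   ] F [  0.5 -11.4   2.6] w -0.4 q [ 0.48  0.77 -0.36  1.73  0.4   0.71  0.02]
units tool xyz to [5, -57, 91] [0.014 0.033 0.026]
```

>>> apply_moves(
  targets=[
    [0.2,0,0,0,0,0],
    [0.15,0,0,0,0,0],
    [0,-0.6,0,0,0,0],
    [0,-0.7,0,0,0,0],
    [0,-0.5,0,0,0,0],
    [0.1,0,0.4,0,0,0],
    [0.2,0,0.6,0,0,0],
    [0.1,0,0.45,0,0,0],
    [0,0,0,0,0.86,0],
    [0,0,0,0,0,0],
  ],
  jaw=0.3,
)

```text
clock: 20.18
eef_pos: [648.1, -201.7, 163.2]
tool_rot: [-1.572, 0.001, -1.571]
force: [0.5, -0.1, -0.1]
width: 55.8
```

```bash
python3 -c "
from h import *
go([62.2,-85.5,114.5])"
```

```text
t 20.18 tcp sh [ 62.6 -80.  163.2] yaw rel deg -96.7 down [-0.001  0.001 -1.   ] F [ 0.5 -0.1 -0.1] w 55.8 q [ 0.47  0.77 -0.38  1.49  0.32  0.95  0.  ]
units tool xyz to [62.2, -85.5, 114.5] [0.138 1.218 0.007]
```

>>> apply_moves(
  targets=[
    [0.138,0.3,0,0,0,0],
    [0,0.5,0,0,0,0],
    [0,0.4,0,0,0,0],
    [0,0,0,0,0,0],
  ],
)

```text
clock: 20.68
eef_pos: [646.5, -207.9, 113.2]
tool_rot: [-1.575, 0.001, -1.573]
force: [0.1, 0.1, 0.2]
width: 55.2
```

>>> apply_moves(
  targets=[
    [0,0,0,0,0,0],
    [0,0,0,0,0,0],
    [0,0,0,0,0,0],
    [0,0,0,0,0,0],
    [0,0,0,0,0,0],
    [0,0,0,0,0,0],
  ],
  jaw=-1,
)

```text
clock: 21.42
eef_pos: [648.4, -208.5, 116.6]
tool_rot: [-1.57, -0.0, -1.573]
force: [-2.0, 0.3, 5.9]
width: 8.6
```

```bash
python3 -c "
from h import *
go([62.2,-59,114.5])"
```

```text
t 21.43 tcp sh [ 62.1 -86.8 116.6] yaw rel deg -96.9 down [ 0.001 -0.    -1.   ] F [-2.   0.3  5.9] w 8.6 q [ 0.47  0.82 -0.36  1.51  0.34  0.87 -0.01]
units tool xyz to [62.2, -59, 114.5] [-0.691  0.052 -0.08 ]
```

>>> apply_moves(
  targets=[
    [-0.15,0,-0.02,0,0,0],
    [-0.2,0,-0.024,0,0,0],
    [-0.2,0,-0.024,0,0,0],
    [-0.1,0,-0.012,0,0,0],
    [-0.03,0,0,0,0,0],
    [0,0,0,0,0,0],
  ],
)

```text
clock: 22.18
eef_pos: [645.3, -181.8, 116.6]
tool_rot: [-1.57, -0.001, -1.574]
force: [-1.4, -0.3, 6.5]
width: 8.8
```

>>> apply_moves(
  targets=[
    [-0.03,0,-0.003,0,0,0],
    [-0.03,0,-0.003,0,0,0],
    [-0.03,0,-0.003,0,0,0],
    [0,0,0,0,0,0],
  ],
)

```text
clock: 22.68
eef_pos: [644.9, -178.4, 116.6]
tool_rot: [-1.57, -0.001, -1.574]
force: [-2.3, -0.2, 6.7]
width: 8.5
```

```bash
python3 -c "
from h import *
go([62.2,-55,114.5])"
```

```text
t 22.68 tcp sh [ 62.1 -56.6 116.6] yaw rel deg -96.9 down [ 0.001 -0.001 -1.   ] F [-2.3 -0.2  6.7] w 8.5 q [ 0.43  0.8  -0.36  1.55  0.34  0.85 -0.06]
units tool xyz to [62.2, -55, 114.5] [-0.039  0.052 -0.003]
```

>>> apply_moves(
  targets=[
    [-0.025,0,-0.003,0,0,0],
    [-0.025,0,-0.003,0,0,0],
    [0,0,0,0,0,0],
  ],
)

```text
clock: 23.05
eef_pos: [644.7, -176.5, 116.6]
tool_rot: [-1.57, -0.001, -1.574]
force: [-1.2, -1.2, 5.4]
width: 8.7
```

>>> apply_moves(
  targets=[
    [-0.025,0,-0.003,0,0,0],
    [-0.025,0,-0.003,0,0,0],
    [0,0,0,0,0,0],
  ],
)

```text
clock: 23.42
eef_pos: [644.6, -175.9, 116.6]
tool_rot: [-1.569, -0.003, -1.574]
force: [-1.4, -3.1, 6.0]
width: 8.5
```

```bash
python3 -c "
from h import *
go([62.2,-55,114.5])"
```

```text
t 23.43 tcp sh [ 62.1 -54.  116.6] yaw rel deg -96.9 down [ 0.001 -0.003 -1.   ] F [-1.4 -3.1  6. ] w 8.5 q [ 0.42  0.8  -0.35  1.56  0.34  0.84 -0.07]
units tool xyz to [62.2, -55, 114.5] [0.025 0.053 0.006]
```

>>> apply_moves(
  targets=[
    [-0.03,0,-0.003,0,0,0],
    [-0.02,0,0,0,0,0],
    [0,0,0,0,0.5,0],
    [0,0,0,0,0.8,0],
    [0,0,0,0,0.8,0],
    [0,0,0,0,0.8,0],
    [0,0,0,0,0.8,0],
    [0,0,0,0,0.8,0],
    [0,0,0,0,0.8,0],
    [0,0,0,0,0,0],
  ],
)

```text
clock: 24.68
eef_pos: [645.3, -176.1, 116.7]
tool_rot: [-1.564, -0.002, -2.316]
force: [-0.2, -7.2, 2.1]
width: 8.9
```

```bash
python3 -c "
from h import *
go([62.2,-55,114.5]);print(read_state()['torque'])"
```

```text
t 24.68 tcp sh [ 62.8 -54.3 116.7] yaw rel deg -139.4 down [ 0.003 -0.006 -1.   ] F [-0.2 -7.2  2.1] w 8.9 q [ 0.31  0.78 -0.15  1.56  0.15  0.8  -0.65]
units tool xyz to [62.2, -55, 114.5] [0.023 0.054 0.005]
[-1.4142613  -0.22929489 -0.02405595]
```

>>> apply_moves(
  targets=[
    [0,0,0,0,0.7,0],
    [0,0,0,0,0.8,0],
    [0,0,0,0,0.8,0],
    [0,0,0,0,0.8,0],
    [0,0,0,0,0.8,0],
    [0,0,0,0,0.8,0],
    [0,0,0,0,0.5,0],
    [0,0,0,0,0.3,0],
    [0,0,0,0,0,0],
    [0,0,0,0,0,0],
  ],
)

```text
clock: 25.92
eef_pos: [645.5, -176.9, 116.7]
tool_rot: [-1.563, 0.004, -3.08]
force: [2.5, -8.8, 2.3]
width: 8.5
```

```bash
python3 -c "
from h import *
go([62.2,-55,114.5]);print(read_state()['torque'])"
```

```text
t 25.93 tcp sh [ 62.9 -55.1 116.7] yaw rel deg -183.2 down [ 0.004 -0.008 -1.   ] F [ 2.5 -8.8  2.3] w 8.5 q [ 0.19  0.78  0.06  1.57 -0.05  0.79 -1.24]
units tool xyz to [62.2, -55, 114.5] [ 0.017  0.056 -0.003]
[-1.74913031 -0.23079489  0.86081632]
```

>>> apply_moves(
  targets=[
    [0,0,0,0,0,0],
    [0,0,0,0,0,0],
    [0,0,0,0,0,0],
    [0,0,0,0,0,0],
    [0,-0.4,0,0,0,0],
    [0,-0.8,0,0,0,0],
    [0,-0.9,0,0,0,0],
    [0.3,-0.9,0.6,0,0,0],
    [0.4,0,0.9,0,0,0],
    [0.4,0,0.9,0,0,0],
    [0.4,0,0.9,0,0,0],
    [0.4,0,0.9,0,0,0],
  ],
  jaw=0.3,
)

```text
clock: 27.42
eef_pos: [578.1, -345.1, 237.2]
tool_rot: [-1.57, 0.001, -3.081]
force: [0.0, -0.1, -0.0]
width: 55.5
```

>>> apply_moves(
  targets=[
    [0.4,0,0.9,0,0,0],
    [0.4,0,0.9,0,0,0],
    [0,0,0,0,0,0],
  ],
)

```text
clock: 27.8
eef_pos: [547.8, -422.8, 237.0]
tool_rot: [-1.567, -0.001, -3.088]
force: [0.6, -0.3, 0.3]
width: 55.6
```

```bash
python3 -c "
from h import *
go()
crop('top',290,195,134,104,6,'t8')"
```

```text
t 27.8 tcp sh [ -62.8 -287.9  237. ] yaw rel deg -183.6 down [-0.001 -0.004 -1.   ] F [ 0.6 -0.3  0.3] w 55.6 q [ 0.58  0.69  0.07  1.38 -0.05  1.07 -0.86]
```

View pics/t8.png

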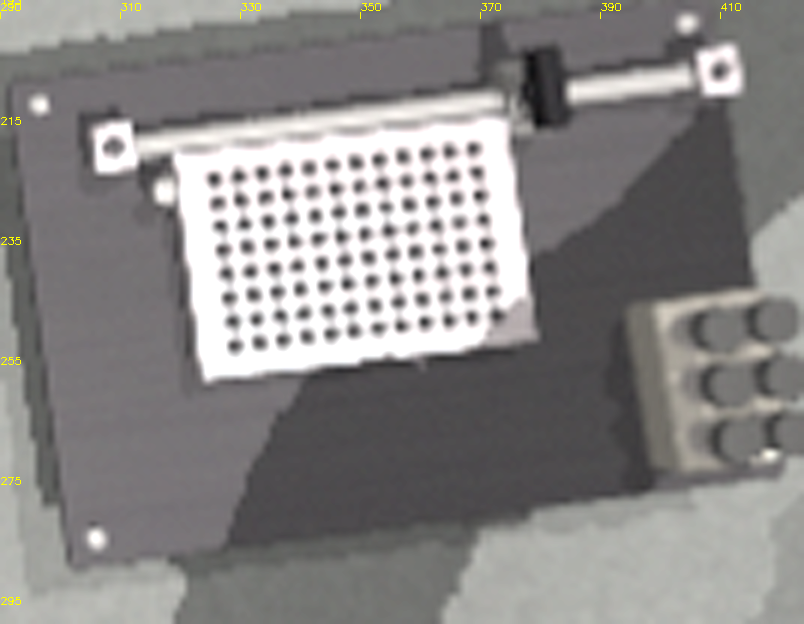

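```bash
python3 - <<'E'
from h import *
fitblk([(175,155),(507,117),(538,340),(205,381)],290,195,6)
# refine numerically: back/front/left/right edges by gradient along normals in metric rectified view
im=get_image("top"); g=cv2.cvtColor(im,cv2.COLOR_RGB2GRAY).astype(np.float32)
def edge(p,n,z=100):   # p start sh, n dir, max gradient offset
    t=np.arange(-8,8,.25); P=[wo([p[0]+n[0]*k,p[1]+n[1]*k,z]) for k in t]
    uv=proj("top",P).astype(np.float32); v=cv2.remap(g,uv[:,0].copy(),uv[:,1].copy(),cv2.INTER_CUBIC).ravel()
    d=-np.gradient(cv2.GaussianBlur(v[None],(1,1),0).ravel()); return t[np.argmax(d)]
print("front edge x off", [float(edge((-29,y),(-1,0))) for y in (70,50,30,10,0)])
print("left edge", [float(edge((x,82),(0,1))) for x in (30,10,-10,-20)],"right",[float(edge((x,-46),(0,-1))) for x in (35,20,5,-5)])
print("back edge", [float(edge((57,y),(1,0))) for y in (70,40,10,-20,-35)])
d=cv2.imread("pics/top0.png")[:,:,::-1]
df=np.abs(im.astype(int)-d).max(2)
crop('side',215,200,175,140,4,'s8')
a=cv2.imread('pics/s8.png');cv2.imwrite('pics/s8.png',a)
E
```

```text
BL sh [56.8 81.5] ang -0.008 res [ 0.1  0.3  0.6 -0.5 -0.5 -0.5 -0.2  0.7]
FR [-30.3 -45.8]
front edge x off [-0.75, -0.75, -0.25, -0.25, 0.75]
left edge [0.25, 0.5, 1.0, 0.75] right [-0.75, -1.0, -1.25, -1.75]
back edge [7.75, 7.75, -1.5, -1.0, 7.0]
```

View pics/s8.png

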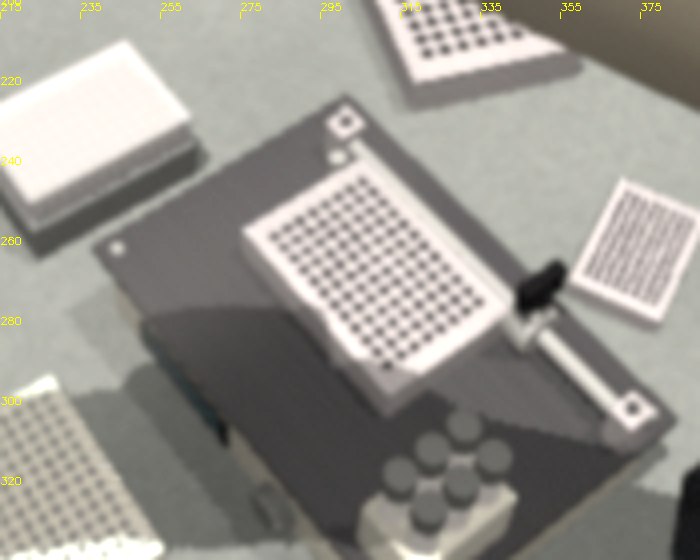

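The wing is across the rod (tight), the collar is at the block's end, and the rack is unmoved. The measured edges suggest a residual clockwise angle of about 0.01 rad (roughly 1 mm gap at the right rear), so I'll press the front side lightly once more.

>>> apply_moves(
  targets=[
    [0,0,0,0,-0.45,0],
    [0.1,0,-0.5,0,0,0],
    [0.1,0,-0.9,0,0,0],
    [0.1,0,-0.9,0,0,0],
    [0.13,0,-0.9,0,0,0],
    [0,0,-0.9,0,0,0],
    [0,0,-0.9,0,0,0],
    [0,0,-0.9,0,0,0],
    [0,0.4,-0.6,0,0,0],
    [0,0.7,-0.32,0,0,0],
    [0,0.7,0,0,0,0],
    [0,0,0,0,0,0],
  ],
  jaw=-1,
)

```text
clock: 29.45
eef_pos: [499.2, -146.9, 162.7]
tool_rot: [-1.573, -0.003, -3.016]
force: [-0.3, -0.3, 1.4]
width: 0.1
```

```bash
python3 -c "
from h import *
go([-60,-15,89])"
```

```text
t 29.45 tcp sh [-78.9  -8.3 162.7] yaw rel deg -179.5 down [-0.003  0.002 -1.   ] F [-0.3 -0.3  1.4] w 0.1 q [ 0.21  0.54  0.03  1.95 -0.03  0.66 -1.19]
units tool xyz to [-60, -15, 89] [-0.476  1.841  0.176]
```

>>> apply_moves(
  targets=[
    [0,0.5,0.17,0,0.06,0],
    [0,0.7,0,0,0,0],
    [0,0.63,0,0,0,0],
    [-0.3,0,0,0,0,0],
    [-0.3,0,0,0,0,0],
    [-0.2,0,0,0,0,0],
    [-0.1,0,0,0,0,0],
    [0,0,0,0,0,0],
  ],
)

```text
clock: 30.45
eef_pos: [537.0, -151.7, 90.8]
tool_rot: [-1.571, 0.0, -3.027]
force: [0.6, 0.2, 0.4]
width: 0.1
```

```bash
python3 -c "
from h import *
go([-40,-15,89])"
```

```text
t 30.45 tcp sh [-41.9 -17.4  90.8] yaw rel deg -180.1 down [ 0. -0. -1.] F [0.6 0.2 0.4] w 0.1 q [ 0.21  0.69  0.03  1.9  -0.04  0.55 -1.2 ]
units tool xyz to [-40, -15, 89] [-0.047  0.046 -0.06 ]
```

>>> apply_moves(
  targets=[
    [-0.04,0,0,0,0,0],
    [-0.04,0,0,0,0,0],
    [0,0,0,0,0,0],
  ],
)

```text
clock: 30.82
eef_pos: [537.9, -151.6, 90.4]
tool_rot: [-1.571, -0.004, -3.028]
force: [-5.1, -1.3, 3.2]
width: -0.2
```

>>> apply_moves(
  targets=[
    [-0.04,0,0,0,0,0],
    [-0.04,0,0,0,0,0],
    [0,0,0,0,0,0],
  ],
)

```text
clock: 31.2
eef_pos: [538.8, -152.1, 90.3]
tool_rot: [-1.571, -0.008, -3.029]
force: [-9.1, -2.0, 7.3]
width: 0.1
```

>>> apply_moves(
  targets=[
    [-0.04,0,0,0,0,0],
    [-0.04,0,0,0,0,0],
    [0,0,0,0,0,0],
  ],
)

```text
clock: 31.58
eef_pos: [538.9, -152.1, 90.1]
tool_rot: [-1.572, -0.014, -3.029]
force: [-14.9, -3.4, 12.8]
width: 0.3
```

```bash
python3 -c "
from h import *
go([-40,-15,89])"
```

```text
t 31.57 tcp sh [-40.  -18.1  90.1] yaw rel deg -180.3 down [-0.014 -0.    -1.   ] F [-14.9  -3.4  12.8] w 0.3 q [ 0.2   0.7   0.03  1.88 -0.04  0.57 -1.2 ]
units tool xyz to [-40, -15, 89] [-0.001  0.028 -0.076]
```

>>> apply_moves(
  targets=[
    [0.2,0,0,0,0,0],
    [0.4,0,0,0,0,0],
    [0.4,0,0,0,0,0],
    [0,-0.8,0,0,0,0],
    [0,-0.9,0,0,0,0],
    [0,-0.9,0,0,0,0],
    [0,-0.9,0,0,0,0],
    [0.8,0,0.9,0,0,0],
    [0.8,0,0.9,0,0,0],
    [0.8,0,0.9,0,0,0],
    [0.8,0,0.9,0,0,0],
    [0.5,0,0.9,0,0,0],
  ],
)

```text
clock: 33.08
eef_pos: [379.6, -352.4, 230.8]
tool_rot: [-1.57, 0.002, -3.027]
force: [-0.1, -0.5, -0.5]
width: -0.3
```

```bash
python3 - <<'E'
from h import *
go()
im=get_image("top"); cv2.imwrite("pics/t9.png",im[:,:,::-1]); g=cv2.cvtColor(im,cv2.COLOR_RGB2GRAY).astype(np.float32)
def edge(p,n,z=100):
    t=np.arange(-5,5,.1); uv=proj("top",[wo([p[0]+n[0]*k,p[1]+n[1]*k,z]) for k in t]).astype(np.float32)
    v=cv2.remap(g,uv[:,0].copy(),uv[:,1].copy(),cv2.INTER_LINEAR).ravel(); d=np.clip(-np.gradient(v),0,None)**2
    return round(float((t*d).sum()/d.sum()),2)
f=lambda ys:[edge((-29,y),(-1,0)) for y in ys]; ys=np.arange(70,-40,-10)
print("front",f(ys),"slope",np.polyfit(ys,f(ys),1)[0])
xs=np.arange(25,-25,-10); l=[edge((x,82),(0,1)) for x in xs]; r=[edge((x,-46),(0,-1)) for x in xs]
print("left",l,np.polyfit(xs,l,1)[0],"right",r,np.polyfit(xs,r,1)[0])
# scene change elsewhere: bottle/tipbox/pcr/rack
d=cv2.absdiff(im,cv2.imread("pics/top0.png")[:,:,::-1].copy()).max(2)
for n,(x,y,w,h) in dict(tip=(238,243,42,58),pcr=(310,300,60,44),rack=(395,240,28,38),bottle=(445,230,30,30)).items(): print(n,d[y:y+h,x:x+w].mean().round(1))
E
```

```text
t 33.08 tcp sh [-221.7 -198.4  230.8] yaw rel deg -180.2 down [ 0.002 -0.001 -1.   ] F [-0.1 -0.5 -0.5] w -0.3 q [ 0.65  0.44  0.06  1.89 -0.04  0.81 -0.72]
front [-0.57, -1.43, -0.29, -1.21, -0.11, -0.99, -0.72, -0.73, -0.89, -0.45, -1.13] slope 0.00030000000000000426
left [0.28, -0.26, 0.79, -0.08, 0.78] -0.011799999999999998 right [-1.24, -1.0, -0.36, -1.2, -0.9] -0.004800000000000002
tip 2.4
pcr 41.5
rack 11.0
bottle 2.2
```

```bash
python3 - <<'E'
from h import *
for n in("side","top"):
    a=cv2.imread(f"pics/{n}0.png",0).astype(np.float32); b=cv2.cvtColor(get_image(n),cv2.COLOR_RGB2GRAY).astype(np.float32)
    lap=lambda x:cv2.Laplacian(x,cv2.CV_32F,ksize=3)
    B=dict(pcr=(190,290,70,70),rack=(298,298,52,56),bottle=(350,355,45,50)) if n=="side" else dict(tip=(238,243,42,58),pcr=(308,298,64,48),rack=(395,240,28,38))
    for k,(x,y,w,h) in B.items(): print(n,k,[np.round(q,2) for q in cv2.phaseCorrelate(lap(a)[y:y+h,x:x+w].copy(),lap(b)[y:y+h,x:x+w].copy(),cv2.createHanningWindow((w,h),cv2.CV_32F))])
go()
E
```

```text
side pcr [array([-0.11,  0.69]), np.float64(0.2)]
side rack [array([-1.11,  4.65]), np.float64(-0.08)]
side bottle [array([ 0.48, -0.03]), np.float64(0.94)]
top tip [array([ 0.39, -0.01]), np.float64(0.89)]
top pcr [array([-0.4 , -0.05]), np.float64(0.33)]
top rack [array([ 0.49, -0.16]), np.float64(0.73)]
t 33.23 tcp sh [-221.8 -199.3  230.7] yaw rel deg -180.4 down [ 0.001 -0.002 -1.   ] F [0.8 1.  0.2] w -0.0 q [ 0.65  0.44  0.06  1.89 -0.04  0.81 -0.73]
```

```bash
python3 -c "
from cell import *
print(finish_job())"
```

```text
the job is handed in; nothing more can be done
None
```

I handed the job in at about 33 s on the robot's clock. The block is seated between peg and collar, and the wing screw is tight.

**What I did:**
- I turned the wing screw about 83° to slacken it and slid the collar about 76 mm to the right.
- I pushed the front right corner back with the block's left end on the peg. This turned it about 0.05 rad too far, with its back left corner 6.5 mm off the rod.
- I pressed the front left side flush against the rod. That left about 4 mm of gap at the peg, so I pushed the right end left until it bore on the peg.
- I brought the collar up against the block with about 7–9 N and turned the screw back to its end stop, where the reaction torque was about 0.9 Nm.

**Out of order:** after tightening, the camera showed the block about 0.01 rad off, a gap of about 1 mm at the right rear. I pressed its front side once more, up to 15 N, until it stopped against the rod.

**Last checks:**
- **Flush with the rod:** the front edge measured parallel to the rod within noise.
- **Left and right ends:** these were noisier, up to 0.012 rad. They sit within about 1 mm of the home position, which is near the camera's accuracy. I did not test for play between peg and collar after that last press.
- **Screw:** in the last view I looked at, before that press, the wing stood across the rod, which is its tight position.
- **Other items:** tip box, bottle and rack showed no movement. The side view of the rack gave no usable match, so for the rack I relied on the top view. The plate's match was weak, probably from the arm's shadow over it, but showed no shift.
- **Forces:** wrist force readings stayed at or below about 31 N.

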